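# Bring the square tin of the shaker carousel to the front and hold it there

## Task

Turn the shaker carousel smoothly, without whirling it, until its one square tin stands squarely at the front, in line with the pointed black tongue of the fixed stand, so that the baker can fill it. Finish while gripping the carousel's bar handle and holding it still there: do not let go at the end. Leave the bowl, the spatula and the cup where they are.

Things in the scene. Friction and masses are not known exactly. Their poses are not given: they have to be found in the camera images.
- stand: the carousel's aluminium stand, fixed to the bench: a disc 210 mm across under the turntable. Origin at the centre of its underside, on the bench and on the turning axis (vertical); its -x axis points along the tongue, which is the front of the carousel
- pointer (a point): the tip of the pointed tongue, black, 40 mm wide and 10 mm high, that sticks out from under the turntable, 200 mm from the turning axis, on top of the tongue, 10 mm above the bench; the tongue stays put when the turntable turns
- turntable (a joint): angle of the turntable on its stand, in rad: 0 (or any whole turn) when the square tin is in line with the tongue; grows counterclockwise seen from above. It turns freely either way with slight friction and stays where it is left. The turntable is a wooden disc 250 mm across, its top 36 mm above the bench, with five round shakers (48 mm across, tops 108 mm above the bench) and one square tin, all steel with black lids and fixed on it, evenly spaced on a circle of 85 mm radius
- tin (a point): centre of the square tin (50 x 50 mm, 90 mm tall, its top 126 mm above the bench, a little taller than the round shakers), 85 mm from the turning axis; this point is 81 mm above the bench
- handle (a point): the dark wooden bar handle, fixed on a post (12 mm thick) on the turning axis above the shakers, and turning with the turntable: 90 mm long, 16 mm wide, 30 mm tall. This point is its centre, 167 mm above the bench, on the turning axis; its x axis runs along the bar, and its -x axis points to the square tin
- bowl: bystander: loose steel bowl, 150 mm across, 65 mm tall; origin at the centre of its underside
- spatula: bystander: loose spatula lying on the bench, about 280 mm long along its x axis; origin on its underside
- cup: bystander: loose white plastic cup, 72 mm across, 80 mm tall; origin at the centre of its underside

How it is judged:
By the outcome, as a careful person would: the job done as asked, in the order asked, and still so for the second after the job is handed in, while the arm keeps its last pose, push and grip.
It also fails if it takes over 64 s, if anything falls off the work surface, if the arm or the gripper's body presses on something with over 40 N, if the wrist force passes 120 N, or if a joint passes its speed limit or range.

## Robot

A 6-joint arm with a two-finger parallel gripper is mounted at the origin on the work surface. World frame = base frame: x ahead of the robot, y to its left, z up, the work surface at z = 0. Lengths are in m, angles in rad, forces in N, time in s.
With the tool pointing down it reaches from about 0.225 to 0.875 m from the base axis. Payload 3.4 kg.
Tool frame: the origin (TCP) lies at the very end of the fingers, on their centre line; the grasp point (between the pads) lies 19 mm behind it; z points along the fingers, y is the direction in which the jaws open and shut (so a half turn about z gives the same grasp; the last joint's range is limited). The gripper opens to 85 mm and grips with 20 to 120 N. Pads are 22 mm wide; open, the fingers measure 114 mm over their backs; the gripper's body (76 mm by 85 mm) begins 54 mm behind the grasp point. The pads swing forward as they close: fully open they stand 13 mm farther back than shut.
Start: joints at [1.161, 0.276, 1.505, -0, 1.361, -0.121], TCP at [0.164, 0.551, 0.231] pointing down, gripper open.
Joint ranges: [-2.89, 2.89], [-0.75, 2.08], [0.22, 2.7], [-1.18, 4.32], [0.11, 2.71], [-2.7, 2.7]. Speed limits (rad/s): [2.57, 2.57, 3.14, 3.14, 3.14, 3.14].

## Interface

Orientations are given as a unit quaternion [w, x, y, z].
In Python, from rig import manip gives the robot as it stands. The module is installed in compiled form; this text tells all that it offers.
- The arm moves only by the tool carry_out, never from a script. Its argument "moves" is one flat list of numbers, 5 for each row, row after row: the opening in per cent of the stroke, from 0 (shut) to 100 (fully open), then the shift along the world's x, y, z in cm, then the turn about the world's z in rad. A call has exactly 10 rows; each row shifts and turns the commanded pose from where the row before left it; what a row does not reach is not made up. A row lasts 1/10 s, in which the tool goes at most 50 mm and 8.59 degrees, less where a joint would pass 70% of its speed; a pose out of reach is approached as far as the arm can. A call is refused whole if a number of a shift passes 5 or a number of a turn 0.15, either way. A call with a gripper value outside its range is refused whole. The fingers move at their own pace and stop on an object; "squeeze" is the grip in N (left out, the last holds). Time passes only in rows, so rows that do not move let the fingers close, or fill a call up. It gives the time, the measured TCP pose, the force and the opening at its end, in the units of the state.
- manip.get_state(): the state, without advancing time (a new reading comes with each control period).
- manip.get_image(name): name is "side" or "top"; returns the picture (400x640x3 uint8, red, green, blue); there is no depth.
- manip.camera_info(name): a dict with "fov_y" (degrees; the focal length in pixels is half the picture's height over the tangent of half this angle, whatever the lens; pixels are square), "cx", "cy" (the principal point, pixels), "rvec" (rotation vector, rad) and "tvec" (3), from world to camera coordinates, as OpenCV has them. Camera axes: x right, y down, z forward; pixel columns grow to the right and rows downward; lengths in m; the calibration is good to about 2 mm. A picture is of the moment at which its call begins. camera_info takes no time and is no camera call.
- manip.sign_off(): hands the job in, once; it reports no verdict.
The state is a dict: "clock": time; "qpos": joint angles; "qd": joint speeds; "effort": joint torques, N m; "position": TCP position; "ee_rot": TCP orientation; "contact_force": force on the tool from outside, world axes, zero at the start; "moment": the same for the moment, N m; "width": finger opening in m.
Only numpy, scipy, OpenCV 4.12 (cv2) and the standard library are available. Lean on these libraries where they do the work, as an engineer would, in place of code of your own. Each camera call takes 0.05 s, during which the arm holds its last target. There are 200 camera calls.

## Working session

There is one attempt and no reset: what is moved stays moved. The work goes in short steps, Python scripts to look and compute and a tool call to move; the robot and the scene stay as the last step left them, time stands still between calls to the robot, and variables do not carry over. Pictures are saved under pics/ and viewed, about 8 in all and at most 12, crops included, and the job is handed in when it is done.

Besides the shell and the picture viewer there is one more tool, called as a command line: name --argument value ..., lists and objects as JSON in quotes. carry_out: Moves the arm, as the interface text tells. Its arguments: {"type":"object","properties":{"moves":{"type":"array","items":{"type":"number"}},"squeeze":{"type":"number"}},"required":["moves"]}

```bash
mkdir -p pics; cat > h.py <<'E'
import numpy as np, cv2
from rig import manip
def cam(n):
    c=manip.camera_info(n); f=200/np.tan(np.radians(c["fov_y"])/2)
    K=np.array([[f,0,c["cx"]],[0,f,c["cy"]],[0,0,1.]])
    R=cv2.Rodrigues(np.array(c["rvec"],float))[0]; return K,R,np.array(c["tvec"],float)
def ray(n,px,z):
    K,R,t=cam(n); o=-R.T@t; d=R.T@np.linalg.inv(K)@np.array([px[0],px[1],1.])
    return o+d*(z-o[2])/d[2]
def proj(n,P):
    K,R,t=cam(n); p=K@(R@np.array(P,float)+t); return p[:2]/p[2]
def save(n,name):
    im=manip.get_image(n); cv2.imwrite("pics/"+name,im[:,:,::-1]); return im
E
python3 - <<'E'
from h import *
save("top","t0.png"); save("side","s0.png")
for n in("top","side"): print(manip.camera_info(n))
print(manip.get_state())
E
```

```text
{'fov_y': 44.4885409881439, 'cx': 324.7229159609983, 'cy': 200.29588840716139, 'rvec': array([ 2.15488973, -2.17571184,  0.14336026]), 'tvec': array([-0.04454208,  0.54223947,  1.41362068])}
{'fov_y': 46.15087546618414, 'cx': 322.3474521943654, 'cy': 198.32156827428454, 'rvec': array([ 2.13158521, -0.68851647,  0.35873164]), 'tvec': array([-0.45333641,  0.25131976,  1.09424717])}
{'clock': 0.1, 'qpos': array([ 1.16099693e+00,  2.76550660e-01,  1.50601014e+00,  4.23590474e-06,
        1.36071206e+00, -1.20988301e-01]), 'qd': array([-0.00010461, -0.00062471, -0.00385213,  0.00118191,  0.00204   ,
        0.00039572]), 'effort': array([ 2.06257835e-03, -4.17701554e+01, -2.46404082e+01, -1.23190157e-04,
        5.82029883e-03, -7.05692997e-06]), 'position': array([0.16357415, 0.55074772, 0.230514  ]), 'ee_rot': array([-2.22349515e-04,  1.43904578e-01,  9.89591212e-01, -8.10150640e-04]), 'contact_force': array([-0.53558357,  0.01967463, -0.61242149]), 'moment': array([-0.01177025,  0.0212518 ,  0.01416972]), 'width': 0.08526940568748731}
```

View pics/t0.png

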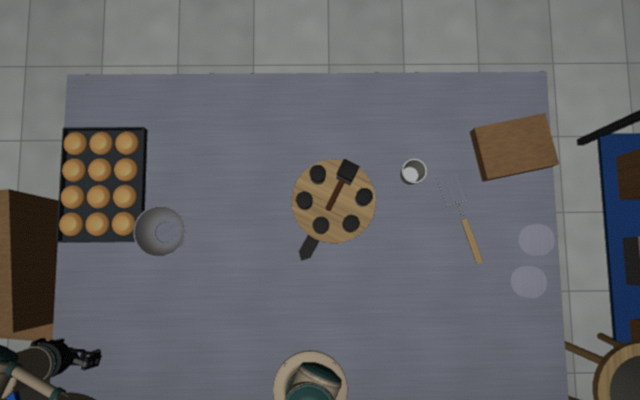

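View pics/s0.png

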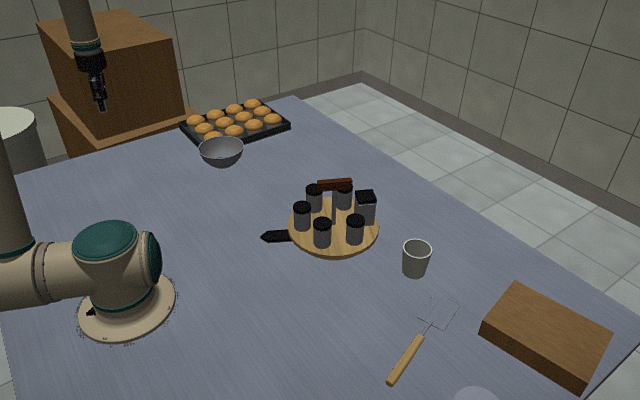

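The top view shows the carousel centred near (334,201), the tongue tip near (304,257) and the square lid near (348,170), so about half a turn is needed. The cup is at (414,171), with the bowl and spatula farther off. Next I measure the angles from the masks.

```bash
cat >> h.py <<'E'
def measure(im,fn=None):
    hsv=cv2.cvtColor(im,cv2.COLOR_RGB2HSV).astype(int); H,S,V=hsv[...,0],hsv[...,1],hsv[...,2]
    roi=np.zeros(H.shape,bool); roi[140:275,270:390]=1
    black=(roi&(V<60)&(S<140)).astype(np.uint8); 
    red=(roi&(V>40)&(V<120)&(S>140)).astype(np.uint8)
    wood=(roi&(S>70)&(V>120)).astype(np.uint8)
    out={}
    for nm,m in(("black",black),("red",red),("wood",wood)):
        n,l,st,ce=cv2.connectedComponentsWithStats(m)
        for i in range(1,n):
            if st[i,4]>60:
                c=max(cv2.findContours((l==i).astype(np.uint8),0,1)[0],key=cv2.contourArea)
                r=cv2.minAreaRect(c); print(nm,ce[i].round(1),st[i,4],np.round(r[0],1),np.round(r[1],1),round(r[2],1))
                out.setdefault(nm,[]).append((l==i,ce[i],st[i,4]))
    if fn: cv2.imwrite("pics/"+fn,cv2.resize((np.dstack([black*255,wood*255,red*255])//2+im[:,:,::-1]//2)[140:275,270:390],None,fx=4,fy=4))
    return out
E
python3 - <<'E'
from h import *
im=cv2.imread("pics/t0.png")[:,:,::-1].copy(); measure(im,"m0.png")
cv2.imwrite("pics/c0.png",np.hstack([cv2.resize(im[140:275,270:390,::-1],None,fx=3.3,fy=4,interpolation=2),cv2.resize(cv2.imread("pics/m0.png"),(396,540))]))
E
```

```text
black [347.  171.1] 336 [346.5 171.5] [16.5 21. ] 26.6
black [317.4 173.9] 218 [317.  174.5] [17. 14.] 90.0
black [363.6 196.6] 214 [363.5 196.5] [14.1 17. ] 45.0
black [304.1 200.1] 213 [303.5 200. ] [16. 15.] 90.0
black [350.5 223.1] 210 [350.5 223. ] [16. 15.] 90.0
black [320.6 224.7] 202 [320.8 224.8] [14.8 15.6] 45.0
black [307.8 247.5] 263 [307.4 248.3] [12.2 23.9] 29.1
red [334.9 194. ] 134 [334.8 194.4] [ 4.5 32.2] 26.6
wood [332.7 203.2] 3327 [332.9 201.4] [83.3 80.4] 24.0
```

View pics/c0.png

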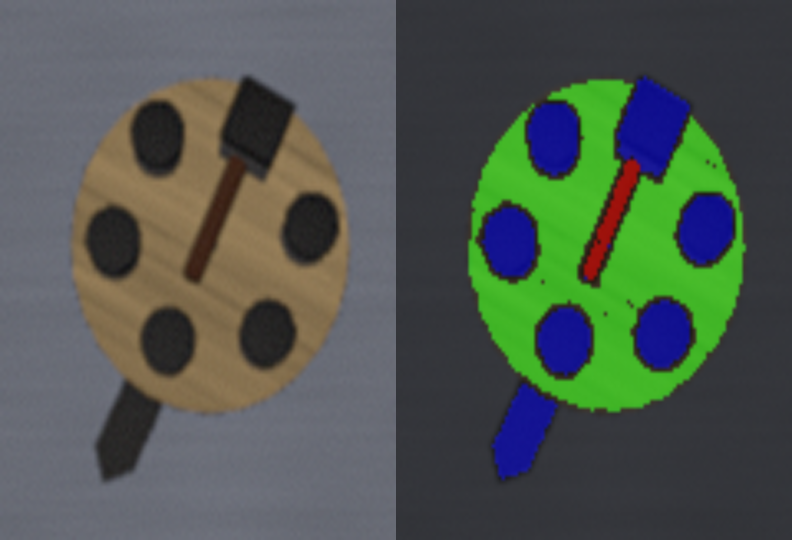

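```bash
cat >> h.py <<'E'
def blobw(m,z):
    v,u=np.nonzero(m); return np.array([ray("top",(a,b),z)[:2] for a,b in zip(u,v)])
def pca(P):
    c=P.mean(0); w=np.linalg.svd(P-c)[2][0]; return c,w
def ang(v): return np.arctan2(v[1],v[0])
E
python3 - <<'E'
from h import *
im=cv2.imread("pics/t0.png")[:,:,::-1].copy(); o=measure(im)
w=max(o["wood"],key=lambda a:a[2])[0].astype(np.uint8)
c=max(cv2.findContours(w,0,1)[0],key=cv2.contourArea)
Pw=np.array([ray("top",p,.036)[:2] for p in cv2.convexHull(c)[:,0]])
def circ(P):
    A=np.c_[2*P,np.ones(len(P))]; s=np.linalg.lstsq(A,(P**2).sum(1),rcond=None)[0]; return s[:2],np.sqrt(s[2]+s[:2]@s[:2])
print("disc",circ(Pw))
L=np.array([ray("top",b[1],.106)[:2] for b in o["black"] if 190<b[2]<230]); c1,r1=circ(L); print("lids",c1,r1,[round(np.degrees(ang(p-c1)),1) for p in L])
pc,pd=pca(blobw(o["red"][0][0],.182)); print("bar",pc,np.degrees(ang(pd)))
for b in o["black"]:
    if b[1][1]>240:
        tc,td=pca(blobw(b[0],.008)); print("tongue",tc,np.degrees(ang(td)),"from lids c",np.degrees(ang(tc-c1)))
    if b[2]>300: p=ray("top",b[1],.12)[:2]; print("tin",p,np.degrees(ang(p-c1)))
E
```

```text
black [347.  171.1] 336 [346.5 171.5] [16.5 21. ] 26.6
black [317.4 173.9] 218 [317.  174.5] [17. 14.] 90.0
black [363.6 196.6] 214 [363.5 196.5] [14.1 17. ] 45.0
black [304.1 200.1] 213 [303.5 200. ] [16. 15.] 90.0
black [350.5 223.1] 210 [350.5 223. ] [16. 15.] 90.0
black [320.6 224.7] 202 [320.8 224.8] [14.8 15.6] 45.0
black [307.8 247.5] 263 [307.4 248.3] [12.2 23.9] 29.1
red [334.9 194. ] 134 [334.8 194.4] [ 4.5 32.2] 26.6
wood [332.7 203.2] 3327 [332.9 201.4] [83.3 80.4] 24.0
disc (array([ 0.54053283, -0.0750909 ]), np.float64(0.12258303481600723))
lids [ 0.53854265 -0.0746792 ] 0.08357797867943827 [np.float64(33.4), np.float64(-87.3), np.float64(93.0), np.float64(-147.1), np.float64(152.9)]
bar [ 0.54040837 -0.07516386] 153.1955429394372
tin [ 0.61304893 -0.11189009] -26.53905416439387
tongue [0.40395039 0.00156957] 150.25971545748928 from lids c 150.46771844431953
```

carry_out --moves '[100,1.0,-1.6,0,0,100,1.7,-2.8,0,-0.01,100,2.0,-3.4,0,-0.01,100,2.0,-3.4,0,-0.01,100,2.0,-3.4,0,-0.01,100,2.0,-3.4,0,-0.01,100,2.0,-3.4,0,-0.01,100,2.0,-3.4,0,-0.01,100,2.0,-3.4,0,-0.01,100,2.0,-3.4,0,-0.01]'

```text
clock: 1.1
position: [0.3508, 0.2327, 0.2312]
ee_rot: [0.0, 0.189, 0.982, -0.0]
contact_force: [0.2, -0.5, 0.2]
width: 0.0854
```

carry_out --moves '[100,2.0,-3.4,0,-0.01,100,2.0,-3.4,0,-0.01,100,2.0,-3.4,0,-0.01,100,2.0,-3.4,0,-0.01,100,2.0,-3.4,0,-0.01,100,2.0,-3.4,0,-0.01,100,2.0,-3.2,0,-0.01,100,2.0,-2.8,0,-0.01,100,1.7,-1.5,0,-0.01,100,1.2,-0.1,0,0]'

```text
clock: 2.1
position: [0.54, -0.0475, 0.2309]
ee_rot: [-0.0, 0.234, 0.972, -0.001]
contact_force: [0.0, -0.0, -0.2]
width: 0.0851
```

carry_out --moves '[100,0,-1.0,0,0,100,0,-1.0,0,0,100,0,-0.75,0,0,100,0,0,-1.0,0,100,0,0,-1.5,0,100,0,0,-1.5,0,100,0,0,0,0,100,0,0,0,0,100,0,0,0,0,100,0,0,0,0]'

```text
clock: 3.1
position: [0.5403, -0.0723, 0.1922]
ee_rot: [0.001, 0.232, 0.973, 0.0]
contact_force: [-0.2, 0.5, -0.6]
width: 0.0849
```

```bash
python3 - <<'E'
from h import *
im=save("top","t1.png"); s=save("side","s1.png")
a=cv2.resize(im[140:275,270:390,::-1],(400,450)); b=cv2.resize(s[110:280,245:395,::-1],(397,450))
cv2.imwrite("pics/c1.png",np.hstack([a,b])); print(manip.get_state()["position"])
E
```

```text
[ 0.54012519 -0.07229121  0.19195822]
```

View pics/c1.png

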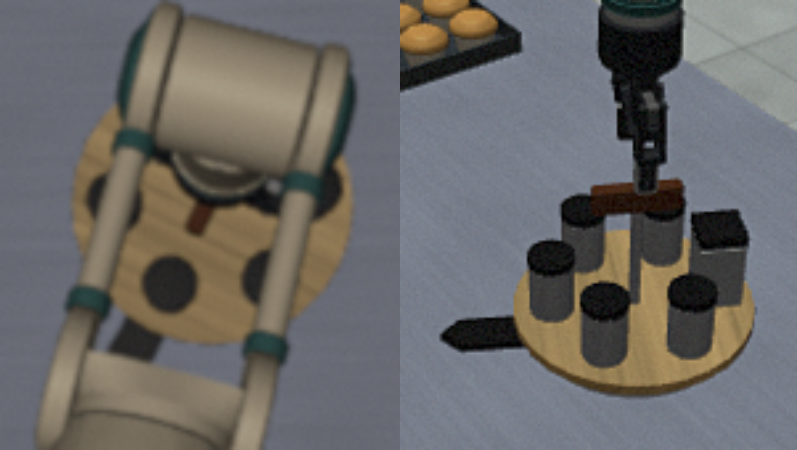

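The gripper is above the bar, with its fingers straddling it crosswise. I lower it and close.

carry_out --moves '[100,0,-0.28,-1.0,0,100,0,0,-1.5,0,100,0,0,-1.4,0,100,0,0,-0.5,0,100,0,0,0,0,80,0,0,0,0,60,0,0,0,0,45,0,0,0,0,35,0,0,0,0,30,0,0,0,0]' --squeeze 40

```text
clock: 4.2
position: [0.5399, -0.0751, 0.1476]
ee_rot: [0.0, 0.232, 0.973, 0.0]
contact_force: [0.1, 0.6, 0.5]
width: 0.0253
```

carry_out --moves '[25,0,0,0,0,20,0,0,0,0,15,0,0,0,0,10,0,0,0,0,5,0,0,0,0,0,0,0,0,0,0,0,0,0,0,0,0,0,0,0,0,0,0,0,0,0,0,0,0,0]'

```text
clock: 5.2
position: [0.5408, -0.0733, 0.1477]
ee_rot: [0.001, 0.232, 0.973, 0.002]
contact_force: [2.4, 5.4, 0.7]
width: 0.0156
```

```bash
python3 - <<'E'
from h import *
s=manip.get_state(); print(s)
save("side","s2.png")
E
```

```text
{'clock': 5.2, 'qpos': array([-0.26468579,  0.29195823,  1.70109213,  0.00411017,  1.14722894,
       -1.36790868]), 'qd': array([-7.13277739e-05,  4.88188007e-04,  1.35106378e-03, -3.34225255e-04,
        9.32130219e-04,  2.48089519e-04]), 'effort': array([-3.43493409e+00, -3.97486746e+01, -2.14399588e+01, -1.76575251e+00,
        1.85334357e-01, -3.37942410e-02]), 'position': array([ 0.5407553 , -0.07325003,  0.14768619]), 'ee_rot': array([7.14259279e-04, 2.32482836e-01, 9.72598472e-01, 1.85284317e-03]), 'contact_force': array([2.38842399, 5.42991065, 0.72159991]), 'moment': array([ 0.64214188, -0.19643293, -0.00322958]), 'width': 0.015612602548197695}
```

carry_out --moves '[0,0.1,0.2,0,0,0,0,0,0,-0.01,0,0,0,0,-0.02,0,0,0,0,-0.03,0,0,0,0,-0.04,0,0,0,0,-0.04,0,0,0,0,-0.04,0,0,0,0,-0.04,0,0,0,0,-0.04,0,0,0,0,-0.04]'

```text
clock: 6.25
position: [0.5409, -0.073, 0.1476]
ee_rot: [0.0, 0.376, 0.927, 0.0]
contact_force: [-1.1, 1.0, 4.0]
width: 0.0151
```

carry_out --moves '[0,0,0,0,-0.04,0,0,0,0,-0.04,0,0,0,0,-0.04,0,0,0,0,-0.04,0,0,0,0,-0.04,0,0,0,0,-0.04,0,0,0,0,-0.04,0,0,0,0,-0.04,0,0,0,0,-0.04,0,0,0,0,-0.04]'

```text
clock: 7.25
position: [0.5412, -0.0728, 0.1476]
ee_rot: [0.0, 0.553, 0.833, 0.001]
contact_force: [0.3, 1.8, 3.0]
width: 0.0155
```

carry_out --moves '[0,0,0,0,-0.04,0,0,0,0,-0.04,0,0,0,0,-0.04,0,0,0,0,-0.04,0,0,0,0,-0.04,0,0,0,0,-0.04,0,0,0,0,-0.04,0,0,0,0,-0.04,0,0,0,0,-0.04,0,0,0,0,-0.04]'

```text
clock: 8.25
position: [0.5416, -0.0728, 0.1477]
ee_rot: [0.0, 0.707, 0.707, 0.001]
contact_force: [0.9, 1.1, 1.3]
width: 0.0153
```

carry_out --moves '[0,0,0,0,-0.04,0,0,0,0,-0.04,0,0,0,0,-0.04,0,0,0,0,-0.04,0,0,0,0,-0.04,0,0,0,0,-0.04,0,0,0,0,-0.04,0,0,0,0,-0.04,0,0,0,0,-0.04,0,0,0,0,-0.04]'

```text
clock: 9.25
position: [0.5419, -0.0728, 0.1476]
ee_rot: [0.001, 0.834, 0.552, 0.001]
contact_force: [2.5, 1.9, 1.7]
width: 0.0158
```

carry_out --moves '[0,0,0,0,-0.04,0,0,0,0,-0.04,0,0,0,0,-0.04,0,0,0,0,-0.04,0,0,0,0,-0.04,0,0,0,0,-0.04,0,0,0,0,-0.04,0,0,0,0,-0.04,0,0,0,0,-0.04,0,0,0,0,-0.04]'

```text
clock: 10.25
position: [0.5423, -0.0731, 0.1476]
ee_rot: [0.001, 0.927, 0.376, 0.002]
contact_force: [2.9, 1.1, 1.0]
width: 0.0151
```

carry_out --moves '[0,0,0,0,-0.04,0,0,0,0,-0.04,0,0,0,0,-0.04,0,0,0,0,-0.04,0,0,0,0,-0.04,0,0,0,0,-0.04,0,0,0,0,-0.04,0,0,0,0,-0.04,0,0,0,0,-0.04,0,0,0,0,-0.04]'

```text
clock: 11.25
position: [0.5425, -0.0734, 0.1476]
ee_rot: [0.001, 0.983, 0.184, 0.002]
contact_force: [3.9, 0.4, 0.9]
width: 0.0156
```

carry_out --moves '[0,0,0,0,-0.04,0,0,0,0,-0.04,0,0,0,0,-0.04,0,0,0,0,-0.04,0,0,0,0,-0.04,0,0,0,0,-0.04,0,0,0,0,-0.04,0,0,0,0,-0.04,0,0,0,0,-0.04,0,0,0,0,-0.04]'

```text
clock: 12.25
position: [0.5425, -0.0737, 0.1476]
ee_rot: [0.001, 1.0, -0.015, 0.002]
contact_force: [2.9, -0.1, 1.1]
width: 0.0157
```

carry_out --moves '[0,0,0,0,-0.04,0,0,0,0,-0.04,0,0,0,0,-0.04,0,0,0,0,-0.04,0,0,0,0,-0.04,0,0,0,0,-0.04,0,0,0,0,-0.04,0,0,0,0,-0.04,0,0,0,0,-0.04,0,0,0,0,-0.04]'

```text
clock: 13.25
position: [0.5424, -0.0741, 0.1477]
ee_rot: [0.001, 0.977, -0.213, 0.002]
contact_force: [3.8, -1.8, 0.3]
width: 0.0153
```

carry_out --moves '[0,0,0,0,-0.03,0,0,0,0,-0.025,0,0,0,0,-0.02,0,0,0,0,-0.01,0,0,0,0,0,0,0,0,0,0,0,0,0,0,0,0,0,0,0,0,0,0,0,0,0,0,0,0,0,0]'

```text
clock: 14.25
position: [0.5424, -0.0742, 0.1476]
ee_rot: [0.001, 0.967, -0.254, 0.002]
contact_force: [3.8, -2.8, -0.7]
width: 0.0154
```

```bash
python3 - <<'E'
from h import *
im=save("top","t3.png"); s=save("side","s3.png")
st=manip.get_state(); e=st["ee_rot"]; print(st["clock"],st["position"],st["contact_force"],st["moment"],st["width"],"yang",2*np.degrees(np.arctan2(e[2],e[1]))-90)
a=cv2.resize(im[140:275,270:390,::-1],(400,450)); b=cv2.resize(s[110:280,245:395,::-1],(397,450))
cv2.imwrite("pics/c3.png",np.hstack([a,b]))
E
```

```text
14.35 [ 0.54238687 -0.07417065  0.14763856] [ 5.40332222 -3.48308656 -0.09856186] [-0.34315225 -0.41559734 -0.0607351 ] 0.01584663087991249 yang -119.40356692877491
```

View pics/c3.png

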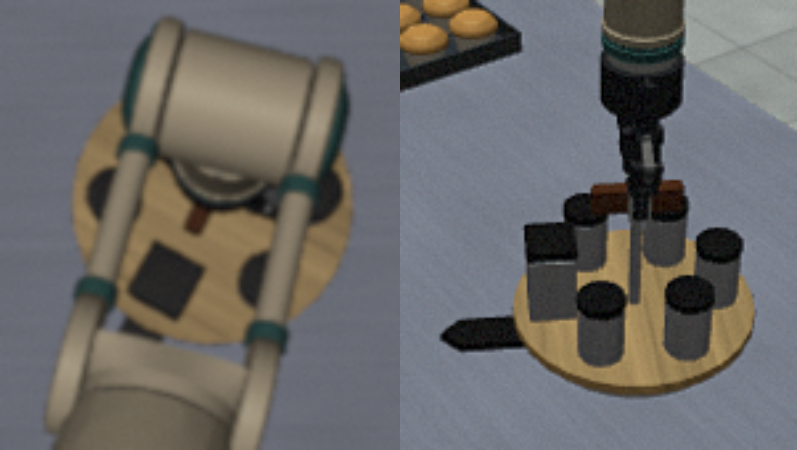

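The tin now stands over the tongue in both views (top lid at about (321,223), with the side view agreeing). Now a precise angle check.

```bash
python3 - <<'E'
from h import *
im=cv2.imread("pics/t3.png")[:,:,::-1].copy(); o=measure(im)
ax=np.array([.5405,-.0751])
for b in o["black"]:
    if abs(b[1][0]-321)<8 and abs(b[1][1]-223)<8:
        p=ray("top",b[1],.124)[:2]; print("tin",p,np.degrees(ang(p-ax)),np.linalg.norm(p-ax))
        c=max(cv2.findContours(b[0].astype(np.uint8),0,1)[0],key=cv2.contourArea)
        q=np.array([ray("top",x,.126)[:2] for x in cv2.boxPoints(cv2.minAreaRect(c))]); e=np.roll(q,-1,0)-q
        print("edges",[(round(np.degrees(ang(v))%90,1),round(np.linalg.norm(v),3)) for v in e])
def castS(px,z): return ray("side",px,z)[:2]
# side view: tongue (initial picture) and tin
s0=cv2.imread("pics/s0.png"); s3=cv2.imread("pics/s3.png")
for nm,s,(y0,y1,x0,x1),z in(("tongue",s0,(225,248,255,291),.008),("tongue",s3,(225,248,255,291),.008),("tinlid",s3,(188,212,438*0+441-0-0,465),.12)):
    if nm=="tinlid": x0,x1=440-0,466; x0,x1=440,466; y0,y1=190,212; x0,x1=(245+523*150/397-3,245+580*0+ (580-397)*150/397+3); x0=int(245+(523-400)*150/397-3); x1=int(x1); 
    V=s.max(2); m=np.zeros(V.shape,np.uint8); m[y0:y1,x0:x1]=V[y0:y1,x0:x1]<(55 if nm=="tongue" else 45)
    n,l,stt,ce=cv2.connectedComponentsWithStats(m); i=1+np.argmax(stt[1:,4]); v,u=np.nonzero(l==i)
    P=np.array([castS(q,z) for q in zip(u,v)]); c,d=pca(P); k=u.argmin()
    print(nm,stt[i],c,"pca",np.degrees(ang(d)),"from axis",np.degrees(ang(c-ax)),"tip",P[k],np.degrees(ang(P[k]-ax)),np.linalg.norm(P[k]-ax))
# tongue in top, initial, tip
t=cv2.imread("pics/t0.png")[:,:,::-1].copy()
for b in measure(t)["black"]:
    if b[1][1]>240:
        for th in (0,):
            P=blobw(b[0],.01); c=P.mean(0); r=np.linalg.norm(P-ax,axis=1); k=r.argmax(); print("tip",P[k],r[k],np.degrees(ang(P[k]-ax)))
            for lo in (.13,.145,.16): 
                s=(r>lo)&(r<lo+.015); print(lo,np.degrees(ang(P[s].mean(0)-ax)))
E
```

```text
black [368.3 190.9] 177 [367.7 186. ] [ 9.4 40.8] 5.9
black [336.  194.5] 62 [335. 194.] [21.8  6. ] 13.2
black [343.2 199.4] 145 [339.5 199. ] [12. 33.] 90.0
black [319.3 223.9] 294 [319.1 223.8] [17.  17.4] 26.6
black [345.4 223.2] 80 [345.1 222.9] [ 6.1 15.3] 14.0
wood [297.8 192. ] 259 [297.5 193.3] [10.4 45.1] 14.6
wood [366.3 215.3] 294 [367.6 211.5] [11.1 48.8] 21.8
wood [328.4 218.2] 1075 [328.5 217.3] [41.5 48.6] 15.9
tin [ 0.46558144 -0.03307065] 150.70755147580365 0.08590259906572602
edges [(np.float64(63.1), np.float64(0.048)), (np.float64(62.8), np.float64(0.047)), (np.float64(62.8), np.float64(0.048)), (np.float64(62.9), np.float64(0.047))]
tongue [261 230  30  13 301] [0.40597212 0.00250287] pca 146.675254880711 from axis 150.02135600186148 tip [0.3723268  0.02573041] 149.05466202631214 0.1960841562606598
tongue [261 230  30  13 298] [0.40598574 0.00276696] pca 147.32100853587443 from axis 149.93451658574853 tip [0.3723268  0.02573041] 149.05466202631214 0.1960841562606598
tinlid [292 190  25  20 325] [ 0.47750025 -0.02754159] pca -153.00256379989034 from axis 142.9509057588614 tip [0.46431538 0.00622825] 133.12965280847624 0.11143778924447262
black [347.  171.1] 336 [346.5 171.5] [16.5 21. ] 26.6
black [317.4 173.9] 218 [317.  174.5] [17. 14.] 90.0
black [363.6 196.6] 214 [363.5 196.5] [14.1 17. ] 45.0
black [304.1 200.1] 213 [303.5 200. ] [16. 15.] 90.0
black [350.5 223.1] 210 [350.5 223. ] [16. 15.] 90.0
black [320.6 224.7] 202 [320.8 224.8] [14.8 15.6] 45.0
black [307.8 247.5] 263 [307.4 248.3] [12.2 23.9] 29.1
red [334.9 194. ] 134 [334.8 194.4] [ 4.5 32.2] 26.6
wood [332.7 203.2] 3327 [332.9 201.4] [83.3 80.4] 24.0
tip [0.37009242 0.0190287 ] 0.19467654283522318 151.08488508600394
0.13 150.62618453930548
0.145 150.65664067573135
0.16 150.77835610361993
```

The top view puts the tin at 150.7° and the tongue at 150.65°. The arm is still and the grip holds, so I hand in.

```bash
python3 - <<'E'
from h import *
s=manip.get_state(); print(s["clock"],s["width"],abs(s["qd"]).max(),s["contact_force"]); print(manip.sign_off())
E
```

```text
14.35 0.01584663087991249 0.0014766737865740923 [ 5.40332222 -3.48308656 -0.09856186]
the job is handed in; nothing more can be done
None
```

I gripped the bar handle with 40 N and turned the carousel about 182.5° clockwise at about 0.4 rad/s, easing in and out. The square tin now stands in line with the tongue, and I handed in at 14.35 s still gripping and holding still.

- **Alignment:** the top view puts the tin at 150.7° and the tongue at about 150.65° around the axis. The gripper's own angle implies about 150.6°.
- **Grip:** the jaws read 15.8 mm on the 16 mm bar. The outside force on the tool was about 6 N and the arm was not moving.
- **Checks that disagreed:** the side view, seen at a steep slant, put the tongue at 147–150° depending on method. My side-view reading of the tin lid (143°) was unusable because the mask clipped it. The tin-edge angle from the top view (62.9°, against 60.7° if square to the tongue) was limited by pixel size. I relied on the top view.
- **Bystanders:** the arm passed well above the bowl and never went near the spatula or cup. I did not re-measure their positions at the end.

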